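# Tip the filter cassette into its carrier and push it home

## Robot

A 6-joint arm with a two-finger parallel gripper is mounted at the origin on a cart in front of the work surface, level with it; the furniture and walls round the work are solid. World frame = base frame: x ahead of the robot, y to its left, z up, the work surface at z = 0. Lengths are in m, angles in rad, forces in N, time in s.
With the tool pointing down it reaches from about 0.35 to 0.875 m from the base axis. Payload 4.2 kg.
Tool frame: the origin (TCP) lies between the finger pads; the fingertips stand finger_overhang ahead of it and the grasp point (between the pads) lies 2 mm behind it (finger_overhang is the distance from the TCP to the fingertips, in m); z points along the fingers, y is the line along which they close (so a half turn about z gives the same grasp; the last joint's range is limited). The gripper opens to 87 mm and grips with 3 to 60 N. Pads are 19 mm wide; open, the fingers measure 117 mm over their backs; the gripper's body (75 mm by 190 mm) begins 51 mm behind the grasp point.
Start: joints at [-0.849, 0.385, 0.008, 0, -1.194, -0.259], TCP at [0.279, -0.559, 0.24] pointing down, gripper open.
Joint ranges: [-3.14, 3.14], [-1.21, 2.06], [-1.07, 1.41], [-3.16, 2.05], [-2.99, -0.16], [-3.1, 3.1]. Speed limits (rad/s): [2.79, 2.79, 3.14, 3.14, 3.14, 3.14].

## Interface

Orientations are given as a 3x3 rotation matrix whose columns are the frame's x, y, z axes.
In Python, from cell import * gives the robot as it stands.
- The arm moves only by the shell command python3 -m creep 'ROWS'. ROWS is JSON, a list of rows, each a list of 7 numbers: the shift along the tool's x, y, z in m, then the turn, a rotation vector about the tool's x, y, z in degrees, then the closure in counts, from 0 (fully open) to 255 (shut). In form: [[dx, dy, dz, wx, wy, wz, jaw], ...]. A call has 1 to 12 rows; each row shifts and turns the commanded pose from where the row before left it, along the tool's axes as they then stand; what a row does not reach is not made up. A row lasts 1/8 s, in which the tool goes at most 62.5 mm and 10.7 degrees, less where a joint would pass 70% of its speed; a pose out of reach is approached as far as the arm can. A call with a gripper value outside its range is refused whole. The fingers move at their own pace and stop on an object; the grip force is fixed at half the most. Time passes only in rows, so rows that do not move let the fingers close. It gives the time, the measured TCP pose, the force, the opening and the grip force at its end, in the units of the state.
- state(): the state, without advancing time (a new reading comes with each control period).
- camera(name): name is "scene" or "top" or "wrist"; returns a dict with "color" (400x640x3 uint8, red, green, blue), "mtx" (3x3 intrinsics, pixels), "R" (3x3) and "t" (3): a world point X has camera coordinates R X + t; the wrist camera has in their place "T_tool_cam" (4x4, takes a point from camera to tool coordinates, whose origin is the TCP and whose axes are the flange's). Camera axes: x right, y down, z forward; pixel columns grow to the right and rows downward; lengths in m; the calibration is good to about 2 mm. A picture is of the moment at which its call begins: read the wrist's pose just before it. There is no depth.
- sign_off(): hands the job in; it is judged then, once.
The state is a dict: "time_s": time; "joint_pos": joint angles; "qvel": joint speeds; "effort": joint torques, N m; "ee_pos": TCP position; "tcp_rot": TCP orientation; "force": force on the tool from outside, world axes, zero at the start; "ft_torque": the same for the moment, N m; "opening": opening from 0.0 (shut) to 1.0 (fully open); "finger_force": force on a finger pad.
Only numpy, scipy, OpenCV 4.12 (cv2) and the standard library are available. Lean on these libraries where they do the work, as an engineer would, in place of code of your own. Each camera call takes 0.05 s, during which the arm holds its last target. There are 200 camera calls.

## Task

The fume-extractor filter cassette stands on edge in the open end of its grey sheet-metal carrier, slatted face towards you. Push it over, away from you, so that it drops flat between the carrier's side rails with the slats up, then push it along the carrier until its front edge sits squarely home against the end stop. Push it gently, without ramming it against the stop; do not pick it up, and leave the other things on the bench where they are.

Things in the scene. Friction and masses are not known exactly. Their poses are not given: they have to be found in the camera images.
- cassette: Loose pale filter cassette, 180 x 210 x 45 mm, about 0.45 kg, dark slats in one face, plain back. Origin: centre of the plain back; z points out of the slatted face (45 mm from the origin), x along the 180 mm length, y along the 210 mm width. At first it stands free on a 210 mm edge on the carrier's sheet: x up, top edge 185 mm above the bench, slats towards the carrier's open end.
- cassette_centre (a point): Middle of the cassette, half-way through its thickness. Pushed on the slatted face near its top edge, the cassette pivots on the lower edge of its back and past about 14 degrees falls by itself. It then lies 25 to 60 mm short of the end stop, z up, x towards the stop, upper face 50 mm above the bench, and slides (some 3 to 9 N) when its 45 mm high rear edge is pushed.
- carrier: Fixed grey sheet-metal tray. Origin: bench level under its middle; x points from the open end (nearest the robot) to the end stop, y left, z up. Sheet 310 x 258 mm, top 5 mm above the bench; side rails 27 mm high, inner faces at y = +-117 mm; end stop 40 mm high with rubber strip, pull bow beyond it. When the cassette lies home its origin is at x = +45 mm and its rear edge at x = -45 mm.
- stop_face (a point): Middle of the end stop's black rubber face, 135 mm from the carrier's origin along its x, 20 mm above the bench: the cassette's front edge must come to rest against this face. The stop is rigid and the filter frame light: stop pushing once it meets the stop (never over 50 N on the cassette).
- nut: Loose large hexagon nut, 41 mm across, 19 mm high, lying beside the carrier's right rail; origin under its centre. Leave alone.
- bolt: Loose bolt, 71 mm long, 27 mm head, lying beside the carrier's left rail; origin under its middle. Leave alone.
- white_cup: Loose white ceramic gas cup, 23 mm diameter, 42 mm tall, standing beside the left rail; origin under its centre. Leave alone.
- orange_cup: Loose orange gas cup, 23 mm diameter, 42 mm tall, standing beside the right rail; origin under its centre. Leave alone.
- tape_rule: Loose yellow tape measure, 34 x 84 x 64 mm, further to the left; origin under its centre. Leave alone.
- rod_box: Loose flat red electrode box, 32 x 165 x 17 mm, further to the right; origin under its centre. Leave alone.

How it is judged:
By the outcome, as a careful person would: the job done as asked, in the order asked, and still so for the second after the job is handed in, with the robot touching nothing.
It also fails if it takes over 45 s, if anything falls off the work surface, if the arm or the gripper's body presses on something with over 40 N, if the wrist force passes 120 N, or if a joint passes its speed limit or range.

## Working session

There is one attempt and no reset: what is moved stays moved. The work goes in short steps, Python scripts to look and compute and a shell command to move; the robot and the scene stay as the last step left them, time stands still between calls to the robot, and variables do not carry over. Pictures are saved under pics/ and viewed, at most 10 in all, crops included, and the job is handed in when it is done.

```bash
mkdir -p pics
python3 - <<'E'
from cell import *
import cv2,numpy as np
s=state();print({k:np.round(s[k],3).tolist() for k in("time_s","ee_pos","tcp_rot","force","opening")})
for n in("scene","top"):
    c=camera(n);cv2.imwrite(f"pics/{n}0.png",c["color"][:,:,::-1]);print(n,np.round(c["mtx"],1).tolist(),np.round(c["R"],3).tolist(),np.round(c["t"],3).tolist())
try:
    import cell;print(finger_overhang)
except Exception as e:print(e)
print(s.keys())
E
ls
```

```text
{'time_s': 0.0, 'ee_pos': [0.279, -0.559, 0.238], 'tcp_rot': [[-0.895, -0.446, -0.001], [-0.446, 0.895, 0.002], [0.0, 0.002, -1.0]], 'force': [0.725, 0.397, -0.206], 'opening': 0.996}
scene [[517.0, 0.0, 316.7], [0.0, 517.0, 204.7], [0.0, 0.0, 1.0]] [[-0.546, -0.837, -0.026], [-0.367, 0.267, -0.891], [0.753, -0.477, -0.453]] [0.324, 0.309, 1.228]
top [[365.3, 0.0, 319.4], [0.0, 365.3, 196.9], [0.0, 0.0, 1.0]] [[0.01, -1.0, -0.029], [-0.998, -0.008, -0.058], [0.058, 0.03, -0.998]] [0.007, 0.608, 1.35]
0.017
dict_keys(['time_s', 'joint_pos', 'qvel', 'effort', 'ee_pos', 'tcp_rot', 'force', 'ft_torque', 'finger_force', 'opening'])
pics
```

View pics/scene0.png

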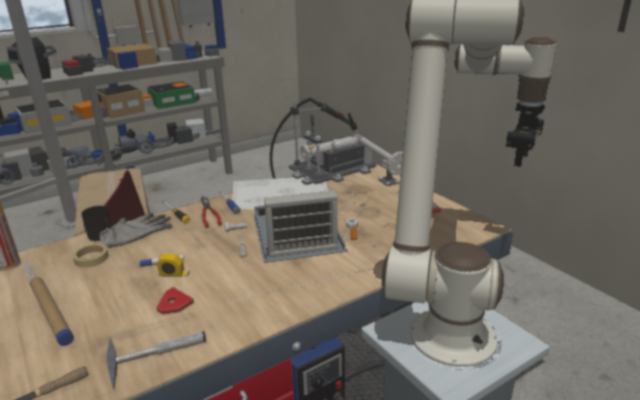

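View pics/top0.png

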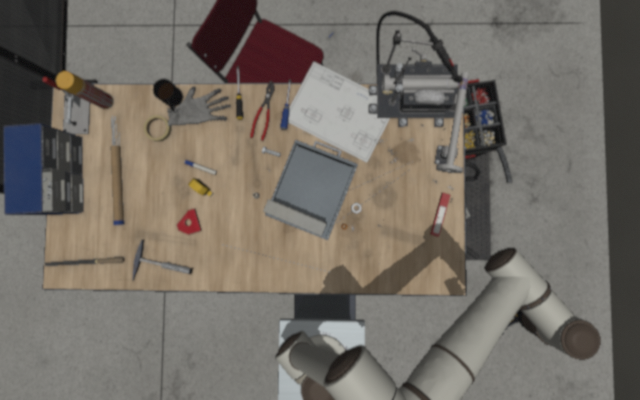

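The top view shows the carrier with corners near (298,142), (356,160), (328,237) and (266,213). The cassette's top edge runs from about (270,207) to (324,230). I'll enlarge both views to get closer readings.

Run:
```python
import cv2,numpy as np
a=cv2.imread("pics/top0.png")[130:250,250:370];b=cv2.imread("pics/scene0.png")[175:275,240:360]
a=cv2.resize(a,(600,600),interpolation=cv2.INTER_CUBIC)
cv2.imwrite("pics/topc.png",a)
cv2.imwrite("pics/scc.png",cv2.resize(b,(720,600),interpolation=cv2.INTER_CUBIC))
```

```text
(no output)
```

View pics/topc.png

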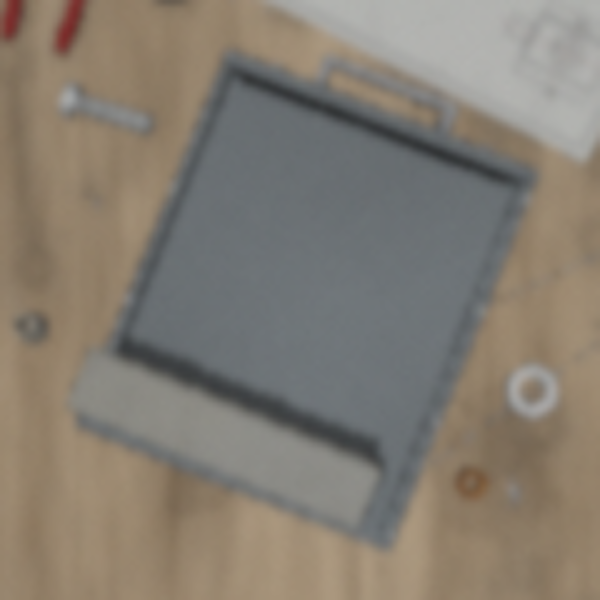

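View pics/scc.png

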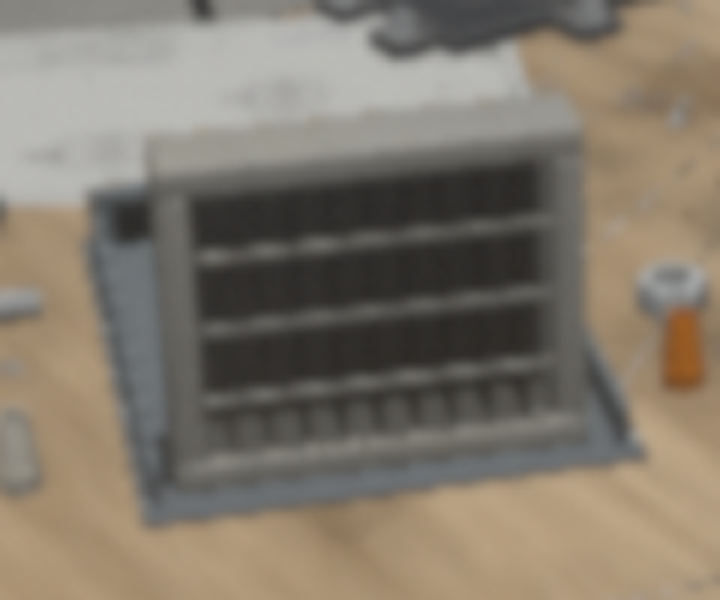

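The top crop shows the cassette's top face at (98,350), (72,412), (380,460) and (358,527). The stop's outer corners are at (230,55) and (537,178), and the sheet's front right corner is at (388,548). The scene crop shows the slatted face's upper corners at (150,185) and (582,150), and the sheet's front corners at (145,523) and (648,455).

```bash
cat > h.py <<'E'
from cell import *
import cv2,numpy as np
from scipy.optimize import least_squares
C={n:camera(n) for n in("top","scene")}
def px(n,p):
    p=np.array(p,float)
    return (p+.5)/5-.5+[250,130] if n=="top" else (p+.5)/6-.5+[240,175]
def proj(n,X):
    c=C[n];q=c["mtx"]@(c["R"]@np.asarray(X,float)+c["t"]);return q[:2]/q[2]
def tri(a,b):
    P=[C[n]["mtx"]@np.c_[C[n]["R"],C[n]["t"]] for n in("top","scene")]
    X=cv2.triangulatePoints(P[0],P[1],px("top",a).reshape(2,1),px("scene",b).reshape(2,1));return (X[:3]/X[3]).ravel()
def plane(n,p,z):
    c=C[n];d=c["R"].T@np.linalg.inv(c["mtx"])@np.r_[px(n,p),1];o=-c["R"].T@c["t"];return o+d*(z-o[2])/d[2]
E
python3 - <<'E'
from h import *
np.set_printoptions(precision=4,suppress=True)
for k,a,b in(("FL",(72,412),(150,185)),("FR",(358,527),(582,150)),("BL",(98,350),(150,140)),("BR",(380,460),(575,100)),("sheetFR",(388,548),(648,455))):print(k,tri(a,b))
pts=[("top",(230,52),(.155,.129,.04)),("top",(540,178),(.155,-.129,.04)),("top",(388,548),(-.155,-.129,.005)),("scene",(145,523),(-.155,.129,.0)),("scene",(648,455),(-.155,-.129,.0))]
T=lambda v,q:np.r_[v[0]+np.cos(v[2])*q[0]-np.sin(v[2])*q[1],v[1]+np.sin(v[2])*q[0]+np.cos(v[2])*q[1],q[2]]
f=lambda v:np.concatenate([proj(n,T(v,q))-px(n,p) for n,p,q in pts])
r=least_squares(f,[.6,0,0]);print("carrier",r.x,np.degrees(r.x[2]),r.fun)
# cassette: front bottom lower edge at height .005, front-plane; fit pose x,y,yaw of top face centre
q2=[("top",(72,412),(-.0225,.105,.185)),("top",(358,527),(-.0225,-.105,.185)),("top",(98,350),(.0225,.105,.185)),("top",(380,460),(.0225,-.105,.185)),
("scene",(150,185),(-.0225,.105,.185)),("scene",(582,150),(-.0225,-.105,.185)),("scene",(150,140),(.0225,.105,.185)),("scene",(575,100),(.0225,-.105,.185)),("scene",(178,480),(-.0225,.105,.005)),("scene",(585,435),(-.0225,-.105,.005))]
pts=q2;r2=least_squares(f,[.6,0,0]);print("cassette",r2.x,np.degrees(r2.x[2]),r2.fun)
c,s=np.cos(r.x[2]),np.sin(r.x[2]);print("in carrier",np.array([[c,s],[-s,c]])@(r2.x-r.x)[:2])
E
```

```text
FL [0.5497 0.196  0.1769]
FR [0.4736 0.0022 0.1696]
BL [0.5894 0.1764 0.1794]
BR [ 0.5141 -0.0178  0.1753]
sheetFR [ 0.449  -0.0183  0.0005]
carrier [ 0.6344  0.0447 -0.384 ] -21.99886674032803 [-0.9369 -2.2402  1.3297 -1.3631 -0.2892  1.9346 -0.1187  0.795   0.806
  1.2553]
cassette [ 0.5301  0.0905 -0.3873] -22.18799777385106 [-1.9723 -0.6921 -0.3967  1.1383 -1.8128 -0.8801  0.5149  1.8013  0.8698
 -2.305   1.1677 -4.3061 -0.7171 -1.5751 -1.0761 -2.3958  0.4633  2.2665
  1.1064  1.2103]
in carrier [-0.1139  0.0034]
```

```bash
python3 -m creep '[[0,0,0,0,0,9.7,0],[0,0,0,0,0,9.7,0],[0,0,0,0,0,9.7,0],[0,0,0,0,0,9.7,0],[0,0,0,0,0,9.7,0],[0.008,0.05,0,0,0,0,0],[0.008,0.058,0,0,0,0,0],[0.008,0.058,0,0,0,0,0],[0.008,0.058,0,0,0,0,0],[0.008,0.058,0,0,0,0,0],[0.008,0.058,0,0,0,0,0],[0.008,0.058,0,0,0,0,0]]'
```

```text
time_s: 1.7
ee_pos: [0.3762, -0.1674, 0.2398]
tcp_rot: [[-0.927, 0.375, 0.001], [0.375, 0.927, -0.0], [-0.001, 0.0, -1.0]]
force: [1.1, -0.1, 0.2]
opening: 1.003
finger_force: 0.0
```

```bash
python3 -m creep '[[0.007,0.049,0,0,0,0,0],[0.007,0.049,0,0,0,0,0],[0.007,0.049,0,0,0,0,0],[0.007,0.049,0,0,0,0,0],[0.006,0.049,0,0,0,0,0],[0.006,0.048,0,0,0,0,0],[0,0,0,0,0,0,0]]'
python3 - <<'E'
from h import *
s=state();w=camera("wrist");cv2.imwrite("pics/w0.png",w["color"][:,:,::-1])
np.set_printoptions(precision=3,suppress=True);print(s["ee_pos"],s["joint_pos"],w["mtx"],w["T_tool_cam"])
E
```

```text
time_s: 2.58
ee_pos: [0.4493, 0.12, 0.2392]
tcp_rot: [[-0.929, 0.371, -0.0], [0.371, 0.929, -0.0], [0.0, -0.0, -1.0]]
force: [-1.0, 0.6, -0.0]
opening: 0.994
finger_force: 0.0
[0.448 0.118 0.239] [ 0.609  0.108 -0.369 -0.    -1.095 -2.562] [[332.903   0.    314.95 ]
 [  0.    332.903 200.3  ]
 [  0.      0.      1.   ]] [[ 0.001 -0.954 -0.3    0.082]
 [ 1.     0.     0.001 -0.   ]
 [-0.    -0.3    0.954 -0.144]
 [ 0.     0.     0.     1.   ]]
```

View pics/w0.png

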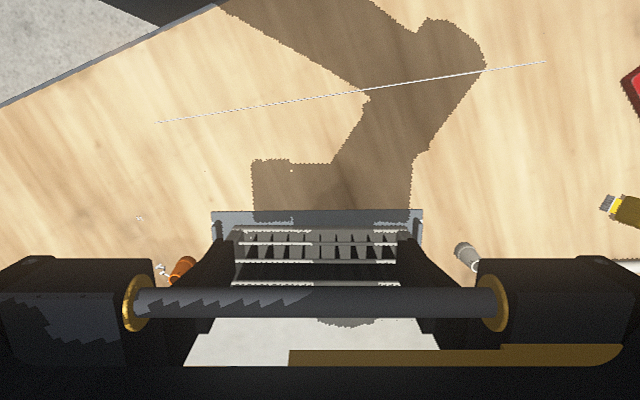

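The wrist view shows the sheet's front edge level from (211,212) to (423,210) and centred at column 317. The tool is therefore square to the carrier and centred to about 2 mm. Next I lower the fingers and approach the top rim.

```bash
python3 -m creep '[[0,0,0.025,0,0,0,0],[0,0,0.025,0,0,0,0],[-0.015,0,0,0,0,0,0],[-0.015,0,0,0,0,0,0],[-0.01,0,0,0,0,0,0],[-0.005,0,0,0,0,0,0],[-0.005,0,0,0,0,0,0],[-0.005,0,0,0,0,0,0],[-0.005,0,0,0,0,0,0],[-0.005,0,0,0,0,0,0],[-0.005,0,0,0,0,0,0]]'
python3 - <<'E'
from h import *
cv2.imwrite("pics/s1.png",cv2.resize(C["scene"]["color"][150:275,240:390,::-1],(720,600)))
E
```

```text
time_s: 4.1
ee_pos: [0.5139, 0.0912, 0.1895]
tcp_rot: [[-0.927, 0.374, -0.0], [0.374, 0.927, 0.0], [0.0, 0.0, -1.0]]
force: [-0.3, 0.3, -0.3]
opening: 1.002
finger_force: 0.1
```

View pics/s1.png

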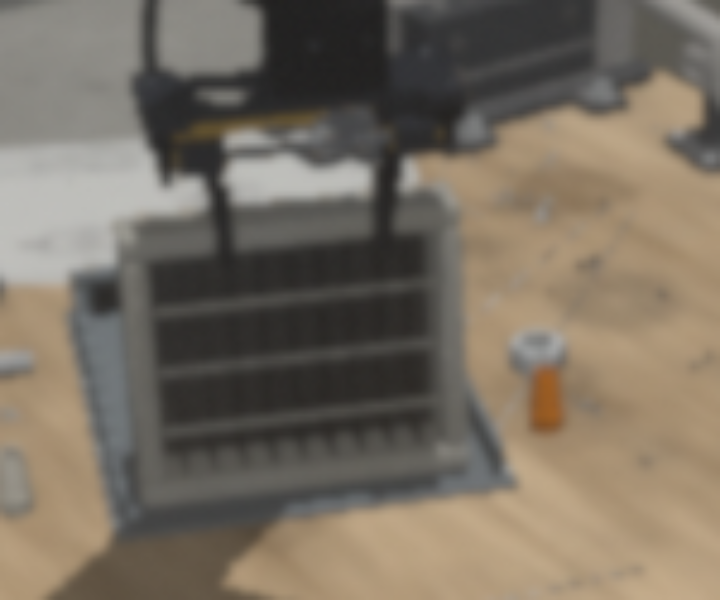

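The fingertips rest at the upper rim, at crop (225,255) and (385,235). The lower edge has not moved, so the cassette is tipping rather than sliding, and I keep pushing.

```bash
python3 -m creep '[[-0.005,0,0,0,0,0,0],[-0.005,0,0,0,0,0,0],[-0.005,0,0,0,0,0,0],[-0.005,0,0,0,0,0,0],[-0.005,0,0,0,0,0,0],[-0.005,0,0,0,0,0,0],[-0.005,0,0,0,0,0,0],[-0.005,0,0,0,0,0,0],[0,0,0,0,0,0,0],[0,0,0,0,0,0,0],[0,0,0,0,0,0,0],[0,0,0,0,0,0,0]]'
python3 - <<'E'
from h import *
cv2.imwrite("pics/s2.png",np.hstack([cv2.resize(C["scene"]["color"][150:275,240:360,::-1],(400,416)),cv2.resize(C["top"]["color"][130:255,250:370,::-1],(400,416))]))
E
```

```text
time_s: 5.7
ee_pos: [0.5506, 0.0763, 0.1896]
tcp_rot: [[-0.927, 0.374, 0.0], [0.374, 0.927, 0.0], [-0.0, 0.0, -1.0]]
force: [-0.0, 0.5, 0.0]
opening: 0.997
finger_force: 0.0
```

View pics/s2.png

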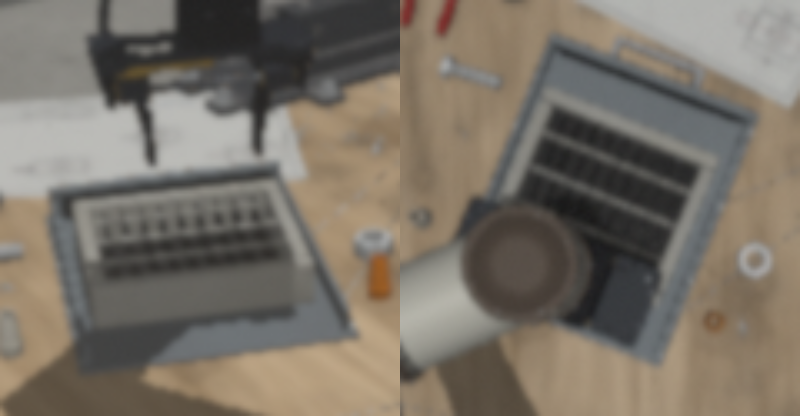

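The cassette lies flat between the rails with the slats up, short of the stop. I retreat, lower the fingers behind its rear edge and push.

```bash
python3 -m creep '[[0.025,0,0,0,0,0,0],[0.03,0,0,0,0,0,0],[0.02,0,0,0,0,0,0],[0,0,0.03,0,0,0,0],[0,0,0.04,0,0,0,0],[0,0,0.04,0,0,0,0],[0,0,0.03,0,0,0,0],[0,0,0.008,0,0,0,0],[-0.015,0,0,0,0,0,0],[-0.015,0,0,0,0,0,0],[-0.01,0,0,0,0,0,0],[0,0,0,0,0,0,0]]'
python3 - <<'E'
from h import *
cv2.imwrite("pics/s3.png",np.hstack([cv2.resize(C["scene"]["color"][150:275,240:360,::-1],(400,416)),cv2.resize(C["top"]["color"][130:255,250:370,::-1],(400,416))]))
E
```

```text
time_s: 7.3
ee_pos: [0.5194, 0.0891, 0.0421]
tcp_rot: [[-0.927, 0.376, 0.002], [0.376, 0.927, 0.001], [-0.001, 0.001, -1.0]]
force: [0.1, -0.2, -0.1]
opening: 1.003
finger_force: 0.0
```

View pics/s3.png

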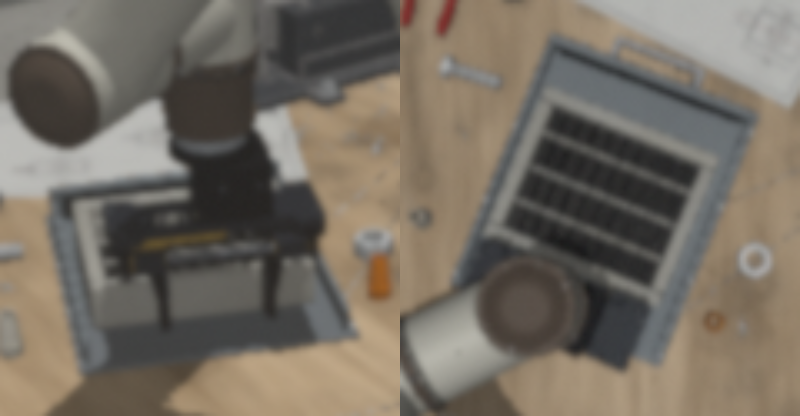

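Both fingertips stand on the sheet side behind the rear edge, and the cassette lies square with a gap to the stop. I push in small steps and watch the force.

```bash
python3 -m creep '[[-0.004,0,0,0,0,0,0],[-0.004,0,0,0,0,0,0],[-0.004,0,0,0,0,0,0],[-0.004,0,0,0,0,0,0],[-0.004,0,0,0,0,0,0],[-0.004,0,0,0,0,0,0],[-0.004,0,0,0,0,0,0],[-0.004,0,0,0,0,0,0],[-0.004,0,0,0,0,0,0],[-0.004,0,0,0,0,0,0],[-0.004,0,0,0,0,0,0]]' ; python3 -m creep '[[-0.002,0,0,0,0,0,0],[-0.002,0,0,0,0,0,0],[-0.002,0,0,0,0,0,0]]'
```

```text
time_s: 8.78
ee_pos: [0.5591, 0.0727, 0.0414]
tcp_rot: [[-0.927, 0.374, -0.0], [0.374, 0.927, -0.0], [0.0, -0.0, -1.0]]
force: [-2.9, 1.0, 1.1]
opening: 0.998
finger_force: 1.4
time_s: 9.15
ee_pos: [0.5648, 0.0706, 0.0414]
tcp_rot: [[-0.927, 0.374, 0.0], [0.374, 0.927, 0.0], [-0.0, 0.0, -1.0]]
force: [-0.7, 0.3, -1.1]
opening: 1.002
finger_force: 1.0
```

```bash
python3 -m creep '[[-0.002,0,0,0,0,0,0],[-0.002,0,0,0,0,0,0],[-0.002,0,0,0,0,0,0],[-0.002,0,0,0,0,0,0]]'
python3 - <<'E'
from h import *
cv2.imwrite("pics/s4.png",cv2.resize(C["top"]["color"][135:195,285:365,::-1],(800,600),interpolation=cv2.INTER_CUBIC))
E
```

```text
time_s: 9.65
ee_pos: [0.5722, 0.0676, 0.0415]
tcp_rot: [[-0.927, 0.374, 0.0], [0.374, 0.927, 0.0], [-0.0, 0.0, -1.0]]
force: [-1.5, 0.4, -1.7]
opening: 1.004
finger_force: 0.8
```

View pics/s4.png

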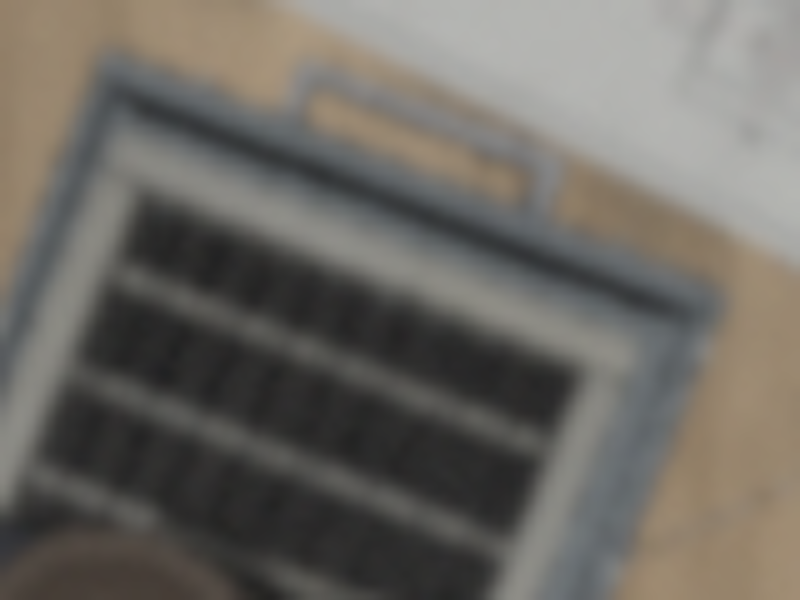

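The gap to the rubber strip is about 10 mm, and the front edge, from (115,135) to (640,345), is nearly parallel to the strip.

```bash
python3 -m creep '[[-0.002,0,0,0,0,0,0],[-0.002,0,0,0,0,0,0],[-0.002,0,0,0,0,0,0]]';  python3 -m creep '[[-0.001,0,0,0,0,0,0],[-0.001,0,0,0,0,0,0]]'; python3 -m creep '[[-0.001,0,0,0,0,0,0]]'
```

```text
time_s: 10.12
ee_pos: [0.5777, 0.0654, 0.0416]
tcp_rot: [[-0.927, 0.374, -0.0], [0.374, 0.927, 0.0], [0.0, 0.0, -1.0]]
force: [-2.8, 1.1, 0.2]
opening: 0.993
finger_force: 1.3
time_s: 10.38
ee_pos: [0.5794, 0.0647, 0.0417]
tcp_rot: [[-0.927, 0.374, -0.0], [0.374, 0.927, 0.0], [0.0, 0.0, -1.0]]
force: [-3.2, 0.1, 2.2]
opening: 0.997
finger_force: 1.5
time_s: 10.5
ee_pos: [0.5804, 0.0643, 0.0416]
tcp_rot: [[-0.927, 0.374, -0.0], [0.374, 0.927, 0.0], [0.0, -0.0, -1.0]]
force: [-3.1, 2.2, 1.3]
opening: 1.004
finger_force: 1.6
```

```bash
for i in 1 2 ; do python3 -m creep '[[-0.001,0,0,0,0,0,0],[-0.001,0,0,0,0,0,0]]' | grep -E 'ee|^force'; done; python3 -m creep '[[-0.001,0,0,0,0,0,0]]'| grep -E 'ee|^force'
```

```text
ee_pos: [0.5822, 0.0635, 0.0416]
force: [-2.7, 1.0, 1.7]
ee_pos: [0.5841, 0.0628, 0.0416]
force: [-2.4, 2.7, 2.2]
ee_pos: [0.5842, 0.0627, 0.0416]
force: [-7.6, 4.5, 5.5]
```

```bash
python3 -m creep '[[-0.0005,0,0,0,0,0,0]]'| grep -E 'ee|force';python3 -m creep '[[-0.0005,0,0,0,0,0,0],[0,0,0,0,0,0,0]]'| grep -E 'ee|force'
python3 - <<'E'
from h import *
cv2.imwrite("pics/s5.png",cv2.resize(C["top"]["color"][135:195,285:365,::-1],(800,600),interpolation=cv2.INTER_CUBIC))
E
```

```text
ee_pos: [0.5842, 0.0626, 0.0416]
force: [-8.0, 5.3, 5.2]
finger_force: 4.5
ee_pos: [0.5842, 0.0625, 0.0416]
force: [-9.1, 4.3, 5.8]
finger_force: 4.9
```

View pics/s5.png

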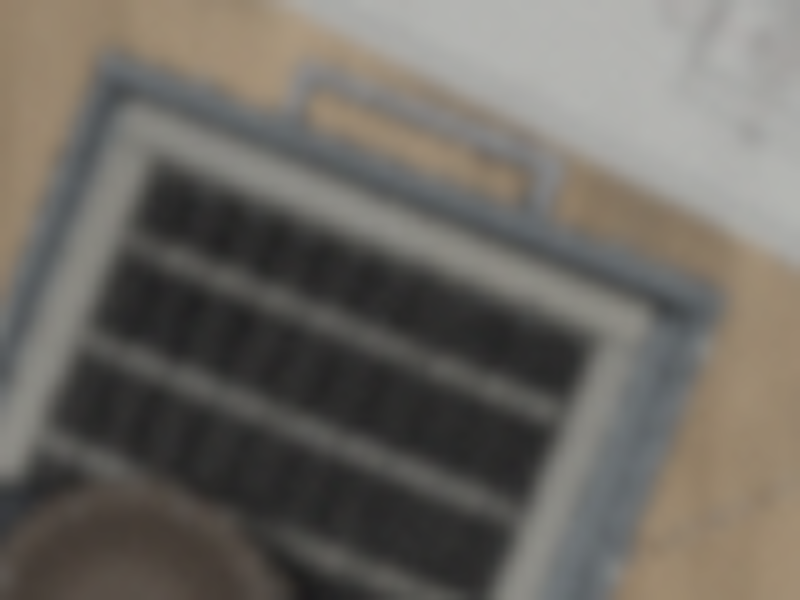

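The front edge now lies along the stop strip, from (125,105) to (655,315), at about 10 N. I add a touch more to square it and check the moment.

```bash
python3 -m creep '[[-0.001,0,0,0,0,0,0],[-0.001,0,0,0,0,0,0],[0,0,0,0,0,0,0]]'| grep -E 'ee|force'
python3 - <<'E'
from h import *
for i in range(2):
    s=state();print(np.round(s["ft_torque"],2),np.round(s["force"],1),np.round(s["ee_pos"],4));camera("top")
# image-based yaw of cassette front edge & stop edge
g=cv2.cvtColor(camera("top")["color"],cv2.COLOR_RGB2GRAY).astype(np.float32)
v=[];R=C["top"]
th=-.384;c_,s_=np.cos(th),np.sin(th)
for y in np.linspace(-.095,.085,13):
    xs=np.arange(.09,.165,.001)
    P=np.array([proj("top",(.6344+c_*x-s_*y,.0447+s_*x+c_*y,.05)) for x in xs],np.float32)
    pr=cv2.remap(g,P[:,:1].copy(),P[:,1:].copy(),cv2.INTER_CUBIC).ravel()
    d=np.gradient(cv2.GaussianBlur(pr.reshape(-1,1),(1,9),0).ravel());v.append((y,xs[d.argmin()]));
v=np.array(v);print(v[:,1],np.degrees(np.polyfit(v[:,0],v[:,1],1)[0]))
E
```

```text
ee_pos: [0.5843, 0.062, 0.0416]
force: [-13.3, 7.3, 10.1]
finger_force: 7.5
[2.37 3.54 0.6 ] [-13.    6.4   9. ] [0.5843 0.0619 0.0416]
[2.37 3.49 0.58] [-13.4   6.4  10. ] [0.5843 0.062  0.0416]
[0.135 0.135 0.135 0.135 0.134 0.135 0.135 0.135 0.134 0.134 0.134 0.134
 0.134] -0.3777743704159099
```

The front edge measures 0.1345 m in the carrier frame, where the stop face is at 0.135, and it is square within 0.4°. I back off.

```bash
python3 -m creep '[[0.003,0,0,0,0,0,0],[0.005,0,0,0,0,0,0],[0.01,0,0,0,0,0,0],[0.02,0,0,0,0,0,0],[0.03,0,0,0,0,0,0],[0,0,-0.04,0,0,0,0],[0,0,-0.05,0,0,0,0],[0,0,-0.05,0,0,0,0],[0.04,0,0,0,0,0,0],[0.04,0,0,0,0,0,0],[0,0,0,0,0,0,0],[0,0,0,0,0,0,0]]'
python3 - <<'E'
from h import *
g=cv2.cvtColor(C["top"]["color"],cv2.COLOR_RGB2GRAY).astype(np.float32)
th=-.384;c_,s_=np.cos(th),np.sin(th)
for lo,hi,sg in((.09,.165,-1),(-.08,-.01,1)):
  v=[]
  for y in np.linspace(-.09,.085,13):
    xs=np.arange(lo,hi,.001)
    P=np.array([proj("top",(.6344+c_*x-s_*y,.0447+s_*x+c_*y,.05)) for x in xs],np.float32)
    d=np.gradient(cv2.GaussianBlur(cv2.remap(g,P[:,:1].copy(),P[:,1:].copy(),cv2.INTER_CUBIC).reshape(-1,1),(1,9),0).ravel());v.append((y,xs[(d*sg).argmax()]))
  v=np.array(v);print(np.round(v[:,1],3),np.degrees(np.polyfit(v[:,0],v[:,1],1)[0]))
E
```

```text
time_s: 13.72
ee_pos: [0.4511, 0.117, 0.182]
tcp_rot: [[-0.928, 0.374, 0.002], [0.374, 0.928, 0.001], [-0.001, 0.001, -1.0]]
force: [-0.5, -0.2, 0.4]
opening: 1.0
finger_force: 0.0
[0.134 0.135 0.135 0.135 0.135 0.135 0.134 0.134 0.134 0.134 0.134 0.134
 0.134] -0.3238066032136435
[-0.042 -0.042 -0.042 -0.041 -0.042 -0.042 -0.041 -0.042 -0.042 -0.042
 -0.042 -0.042 -0.042] -0.06476132064272855
```

The cassette is home, square and undisturbed after the retreat.

```bash
python3 -c "
from cell import *
print(sign_off())"
```

```text
the job is handed in; nothing more can be done
None
```

The cassette was tipped over to lie flat with the slats up and pushed gently (about 17 N at most read) home against the end stop, square within about 0.4°; I moved nothing else, and the job is handed in at about 14 s.

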